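Free the ratchet pawl of a test stand and lower the unit onto its contacts

ROBOT

A 6-joint arm with a two-finger parallel gripper is mounted at the origin on the work surface. World frame = base frame: x ahead of the robot, y to its left, z up, the work surface at z = 0. Lengths are in mm, angles in rad, forces in N, time in s.
With the tool pointing down it reaches from about 250 to 775 mm from the base axis. Payload 4 kg.
Tool frame: the origin (TCP) lies between the finger pads; the fingertips stand 11 mm ahead of it and the grasp point (between the pads) lies 8 mm behind it; z points along the fingers, y is the line along which they close (so a half turn about z gives the same grasp; the last joint's range is limited). The gripper opens to 85 mm and grips with 20 to 120 N. Pads are 22 mm wide; open, the fingers measure 114 mm over their backs; the gripper's body (76 mm by 85 mm) begins 54 mm behind the grasp point. The pads swing forward as they close: fully open they stand 13 mm farther back than shut.
Start: joints at [1.095, 0.087, 1.371, -0, 1.684, -0.103], TCP at [200.333, 512.234, 242.341] pointing down, gripper open.
Joint ranges: [-3.1, 3.1], [-0.76, 2.03], [0.27, 2.55], [-1.08, 4.22], [0.17, 2.65], [-2.57, 2.57]. Speed limits (rad/s): [2.79, 2.79, 3.14, 3.14, 3.14, 3.14].

INTERFACE

Orientations are given as a unit quaternion [x, y, z, w].
In Python, from rig import * gives the robot as it stands.
- The arm moves only by the tool play_rows, never from a script. Its argument "moves" is a list of rows, each an object with "delta_pos": the shift along the world's x, y, z in m, a list of three; "spin": the turn about the world's z in rad; "gripper": the finger opening in m, from 0 to 0.0854. A call has 1 to 10 rows; each row shifts and turns the commanded pose from where the row before left it; what a row does not reach is not made up. A row lasts 1/8 s, in which the tool goes at most 62.5 mm and 10.7 degrees, less where a joint would pass 70% of its speed; a pose out of reach is approached as far as the arm can. A call with a gripper value outside its range is refused whole. The fingers move at their own pace and stop on an object; "newtons" is the grip in N (left out, the last holds). Time passes only in rows, so rows that do not move let the fingers close. It gives the time, the measured TCP pose, the force, the opening and the grip force at its end, in the units of the state.
- read_state(): the state, without advancing time (a new reading comes with each control period).
- grab_frame(name): name is "side" or "top" or "wrist"; returns the picture (384x512x3 uint8, red, green, blue); there is no depth.
- calibration(name): a dict with "vertical_fov" (degrees; the focal length in pixels is half the picture's height over the tangent of half this angle, whatever the lens; pixels are square), "cx", "cy" (the principal point, pixels), "cam_to_world" (4x4, takes a point from camera to world coordinates); the wrist camera has in their place "tool_from_camera" (4x4, takes a point from camera to tool coordinates, whose origin is the TCP and whose axes are the flange's). Camera axes: x right, y down, z forward; pixel columns grow to the right and rows downward; lengths in mm; the calibration is good to about 2 mm. A picture is of the moment at which its call begins: read the wrist's pose just before it. calibration takes no time and is no camera call.
- sign_off(): hands the job in; it is judged then, once.
The state is a dict: "time_s": time; "joints": joint angles; "qvel": joint speeds; "tau": joint torques, N m; "eef_pos": TCP position; "tool_rot": TCP orientation; "contact_force": force on the tool from outside, world axes, zero at the start; "ft_torque": the same for the moment, N m; "grip_width": finger opening in mm; "grasp_force": force on a finger pad.
Only numpy, scipy, OpenCV 4.12 (cv2) and the standard library are available. Lean on these libraries where they do the work, as an engineer would, in place of code of your own. Each camera call takes 0.05 s, during which the arm holds its last target. There are 200 camera calls.

TASK

The power-supply unit on the bench test stand is held up by the ratchet pawl. Take the release bar from the tray, slip its rod under the pawl's ear and flick the pawl right over so that it stays out of the rack (with the bar: keep the gripper off the pawl, and lean on it or its stop with no more than 12 N), and lay the bar back flat in the tray. Lower the unit by pressing on its knob, gently, until it is fully home on the spring contacts, never pushing with more than 20 N, and leave everything else on the bench alone.

Things in the scene. Friction and masses are not known exactly. Their poses are not given: they have to be found in the camera images.
- lift: Bench test stand, fixed. Origin: on the bench under the axis of its 40 x 40 square mast (333 high), z up. Base plate 200 (x) x 260 (y) x 15, from 75 on the mast's +y side to 185 on its -y side. A toothed rack stands on the mast's +y face. The sliding carriage carries a zinc-plated power-supply unit (150 x 110 x 55, y -40 to -150, underside 150 up at the start) over spring contacts.
- carriage (a joint): How far the carriage (with unit, knob, pawl) has gone down from its start, m. Locked while the pawl is in the rack. With the pawl out it slides stiffly, stays where it is left, and takes 2 to 6 N of push. The height of the contacts is set by hand per product and not measured: the unit meets them somewhere after 50 to 95 mm of travel.
- contacts (a joint): How far the spring contacts under the unit are pressed down, m: 0 free, 0.006 fully home. Meeting them adds 2 N to the push and 0.6 N more per mm; home takes 8 to 11 N. Then the push climbs faster, 2.5 N per mm for 3 mm (the block's rubber feet), to a rigid stop at 13 to 18 N. So home is felt by force: end the push at about 12 N. They stay home when let go.
- pawl (a joint): Pawl angle, rad: 0 = in the rack (locking), 0.55 = right out (stop). Its axis lies along the stand's x, 44 mm to +y of the mast's axis, 235 above the bench; lifting the ear swings the nose out. An over-centre spring holds it in below 0.30 rad and snaps it out to stay beyond. Lifting the ear's middle takes 2 to 6 N, nothing once it is over; 16 mm of lift in all meets the stop.
- ear (a point): Middle of the underside of the pawl's ear, a flat steel tongue 24 wide (stand's x), 5 thick, sticking out to the stand's +y from 52 to 94 mm off the mast's axis. This point is 74 mm off the axis, 232 up. Under it, a slotted guard lip 56 wide leaves a gap 22 high, open to -x, +x, +y. The carriage's side plates (x -28 to 28) begin 22 mm nearer the mast, up to 275. Axes as the stand's.
- knob_top (a point): Middle of the top of the black mushroom push knob (48 across) on the carriage's arm over the unit: 100 mm to the -y side of the mast's axis, 255 above the bench at the start. It is pressed straight down.
- bar: Release bar, loose in the tray: black handle 100 long (x), 20 wide (y), 24 high (z), and a straight round steel rod of 8 diameter sticking 85 out of its +x end at mid height. About 140 g, centre of mass 20 from the origin towards the rod. Origin: middle of the handle's underside.
- bar_tip (a point): Free end of the bar's rod, on its axis: 135 mm in +x and 12 mm up from the bar's origin.
- tray: Flat grey tool tray, fixed, 300 (x) x 220 (y), floor 4 thick, rim 14 high, wall 4. Origin: middle of its underside.
- screwdriver: Bystander, loose: screwdriver lying in the tray beside the bar (round handle, thinner than the bar's; not the bar). Leave it alone.
- enclosure: Bystander, loose: low open black plastic enclosure with a green circuit board, 120 x 90 x 24 mm. Leave it alone.
- dish: Bystander, loose: small steel dish, 70 across and 30 high mm. Leave it alone.
- spool: Bystander, loose: small grey spool, 56 across and 46 high mm. Leave it alone.
- meter: Bystander, loose: hand multimeter lying flat, 160 x 80 x 45 mm. Leave it alone.
- carton: Bystander, loose: cardboard carton, 100 x 130 x 70 mm. Leave it alone.
- brush: Bystander, loose: bench brush with a wooden handle, lying flat behind the stand. Leave it alone.
There are look-alikes about, which are no part of the job. What is shaped like the bar but blue is not meant.

How it is judged:
By the outcome, as a careful person would: the job done as asked, in the order asked, and still so for the second after the job is handed in, with the robot touching nothing.
It also fails if it takes over 72 s, if anything falls off the work surface, if the arm or the gripper's body presses on something with over 40 N, if the wrist force passes 120 N, or if a joint passes its speed limit or range.

## Working session

There is one attempt and no reset: what is moved stays moved. The work goes in short steps, Python scripts to look and compute and a tool call to move; the robot and the scene stay as the last step left them, time stands still between calls to the robot, and variables do not carry over. Pictures are saved under pics/ and viewed, at most 10 in all, crops included, and the job is handed in when it is done.

Besides the shell and the picture viewer there is one more tool, called after "Request:" in YAML: its name, and indented under it one key for each argument. play_rows: Moves the arm, as the interface text tells. Its arguments: {"type":"object","properties":{"moves":{"type":"array"},"newtons":{"type":"number"}},"required":["moves"]}

```bash
mkdir -p pics; python3 - <<'E'
from rig import *
import cv2,numpy as np
s=read_state();print(s)
for n in("side","top"):
    f=grab_frame(n);cv2.imwrite(f"pics/{n}0.png",f[:,:,::-1]);c=calibration(n);print(n,c)
a=np.hstack([cv2.imread("pics/side0.png"),cv2.imread("pics/top0.png")])
print(calibration("wrist"))
E
```

```text
{'time_s': 0.0, 'joints': array([ 1.09489229e+00,  8.79601851e-02,  1.37229968e+00,  3.66903784e-06,
        1.68356994e+00, -1.03073927e-01]), 'qvel': array([-0.00079425, -0.00041657,  0.00044751, -0.00123116, -0.00091172,
       -0.00037794]), 'tau': array([-5.93053046e-04, -3.51861906e+01, -3.13273537e+01, -3.42490812e-04,
        1.07352107e-02, -1.14003271e-05]), 'eef_pos': array([200.10865734, 511.79197689, 241.11320473]), 'tool_rot': array([ 1.85336940e-01,  9.82674395e-01, -1.07151352e-03, -3.21059352e-04]), 'contact_force': array([ 0.61979945, -0.80112037,  0.37937858]), 'ft_torque': array([ 0.01217215,  0.03280901, -0.04785972]), 'grasp_force': 0.0, 'grip_width': 85.47967739055208}
side {'vertical_fov': 42.23735982564504, 'cx': 256.7229823558131, 'cy': 197.42956517818982, 'cam_to_world': array([[-9.93039647e-01, -7.63612738e-02,  8.96728191e-02,
         3.23483409e+02],
       [-1.16459611e-01,  7.50308592e-01, -6.50748935e-01,
         1.01831114e+03],
       [-1.75902690e-02, -6.56662754e-01, -7.53979184e-01,
         1.29204530e+03],
       [ 0.00000000e+00,  0.00000000
[... 248 characters left out ...]
  [-9.99986166e-01, -4.48662801e-03,  2.74551858e-03,
         2.32409438e+01],
       [-2.44292891e-03, -6.61095750e-02, -9.97809379e-01,
         1.51289933e+03],
       [ 0.00000000e+00,  0.00000000e+00,  0.00000000e+00,
         1.00000000e+00]])}
{'vertical_fov': 63.59165473407751, 'cx': 256.4548182186028, 'cy': 189.72947239414026, 'tool_from_camera': array([[ 1.32387532e-03, -9.61714201e-01, -2.74051168e-01,
         6.84895582e+01],
       [ 9.99999124e-01,  1.27045567e-03,  3.72408189e-04,
         4.21456848e-01],
       [-9.98038430e-06, -2.74051421e-01,  9.61715040e-01,
        -1.33402535e+02],
       [ 0.00000000e+00,  0.00000000e+00,  0.00000000e+00,
         1.00000000e+00]])}
```

View pics/top0.png

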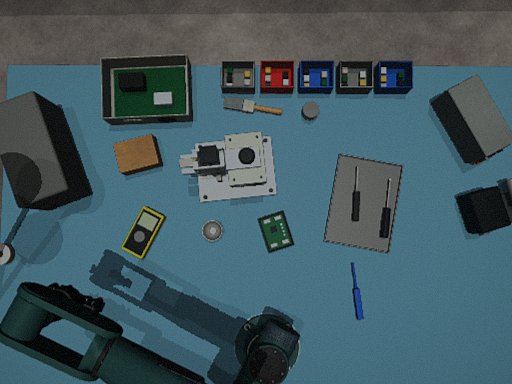

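View pics/side0.png

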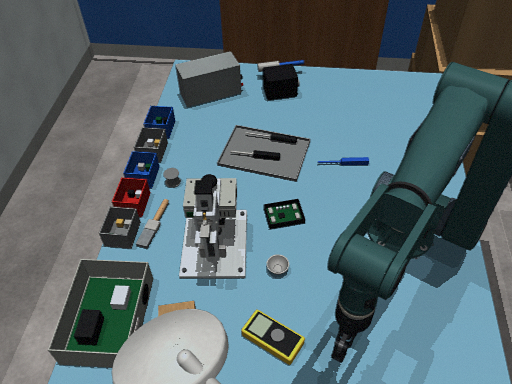

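```bash
cat > h.py <<'E'
from rig import *
import cv2,numpy as np
def ray(n,u,v):
    c=calibration(n);f=192/np.tan(np.radians(c["vertical_fov"]/2))
    M=np.array(c["cam_to_world"]);d=M[:3,:3]@[(u-c["cx"])/f,(v-c["cy"])/f,1];return M[:3,3],d
def onz(n,u,v,z):
    o,d=ray(n,u,v);return o+d*(z-o[2])/d[2]
def proj(n,p):
    c=calibration(n);f=192/np.tan(np.radians(c["vertical_fov"]/2));M=np.array(c["cam_to_world"])
    q=M[:3,:3].T@(np.array(p,float)-M[:3,3]);return np.array([c["cx"]+f*q[0]/q[2],c["cy"]+f*q[1]/q[2]])
def tri(a,b):
    (o,d),(p,e)=ray(*a),ray(*b);A=np.array([d,-e]).T
    t,s=np.linalg.lstsq(A,p-o,rcond=None)[0];P,Q=o+t*d,p+s*e;return (P+Q)/2,np.linalg.norm(P-Q)
E
python3 - <<'E'
from h import *
t=cv2.imread("pics/top0.png");s=cv2.imread("pics/side0.png")
def crop(i,x,y,w,h,k):return cv2.resize(i[y:y+h,x:x+w],None,fx=k,fy=k,interpolation=cv2.INTER_CUBIC)
A=np.hstack([crop(t,315,145,100,75*4//3+10,4)[:300],crop(s,215,115,100,75,4)])
A=np.hstack([crop(t,320,150,100,100,3),crop(s,215,110,100,100,3)])
B=np.hstack([crop(t,175,125,110,85,3.6)[:300,:396],crop(s,170,170,90,75+10,4)[:300,:360]])
B=np.hstack([crop(t,175,125,100,75,4),crop(s,170,170,100,75,4)])
B2=crop(s,170,200,100,75,4)
A=np.hstack([crop(t,320,160,100,75+10,4)[:300],crop(s,215,115,100,75,4)])
cv2.imwrite("pics/c1.png",np.vstack([A,B]))
E
```

```text
(no output)
```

View pics/c1.png

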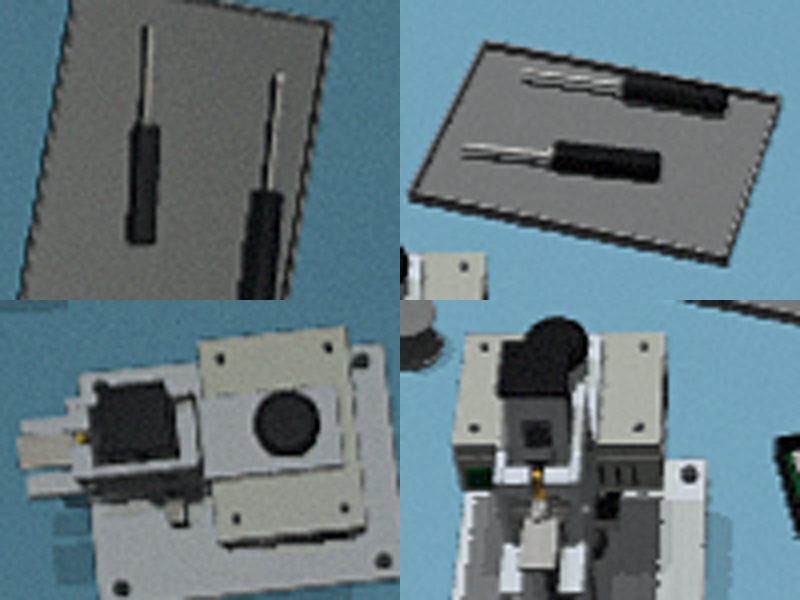

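```bash
python3 - <<'E'
from h import *
for n in("top","side"):
    i=cv2.imread(f"pics/{n}0.png");g=i.max(2)
    x,y,w,h=(325,155,78,95) if n=="top" else (222,128,85,52)
    m=np.zeros_like(g);m[y:y+h,x:x+w]=(g[y:y+h,x:x+w]<50)
    cs,_=cv2.findContours(m,cv2.RETR_EXTERNAL,cv2.CHAIN_APPROX_NONE)
    for c in cs:
        if cv2.contourArea(c)<60:continue
        b=cv2.boxPoints(cv2.minAreaRect(c));W=np.array([onz(n,*p,16) for p in b])
        print(n,cv2.minAreaRect(c),cv2.contourArea(c),np.linalg.norm(W[0]-W[1]),np.linalg.norm(W[1]-W[2]),W.mean(0))
t=cv2.imread("pics/top0.png");s=cv2.imread("pics/side0.png")
cv2.imwrite("pics/c2.png",np.hstack([cv2.resize(t[160:242,340:400],None,fx=7,fy=7,interpolation=cv2.INTER_NEAREST),cv2.resize(s[120:170,225:305],(380,574//2*2),interpolation=cv2.INTER_NEAREST)]))
# gray profile across handles
print(t[205,348:400].max(1)); print(t[215,348:400].max(1));print(t[225,370:400].max(1));print(t[180,348:400].max(1))
E
```

```text
top ((386.8538818359375, 208.1692352294922), (8.6824312210083, 58.17229080200195), 7.125016689300537) 214.0 194.58669334589487 28.972765742404242 [ 456.21865764 -399.70335839   16.        ]
top ((355.68768310546875, 198.1215362548828), (7.26657247543335, 44.098663330078125), 3.1798300743103027) 174.5 147.73205084654052 24.305022016496288 [ 489.16013887 -296.17066122   16.        ]
side ((265.26220703125, 155.1402587890625), (28.16004180908203, 7.951070785522461), 6.340191841125488) 180.5 41.92573583459208 105.058890360601 [ 468.2167182  -291.08502094   16.        ]
side ((275.45843505859375, 136.91087341308594), (61.18269348144531, 8.573808670043945), 10.539183616638184) 204.5 48.89704762253889 239.03235623577606 [ 441.33375159 -393.95533393   16.        ]
[ 97 102 108 107  47   8  41  41  27  27  27  60  97  95  99  97 102  99
  95 100  95  97  99  95  91  97  96  94 100  91  97 100  98  92  96  97
 105  51  27 138 101  88  94  96  96  97  98  41 101 120 133 132]
[105 103 108  54  14  21  35  39  34  32  19  97 102 100  97  94  96  95
 100 101  94  93  95  96  97  90  92 101  97  92  98  96 103  67  19  18
  14  25  26  31  17   9  85  94 102  39  68 101 127 131 132 128]
[ 97 100  94  97 100  93  96  95  97 104  58  21  25  21  27  32  35  27
   8  61 102  55  14  78 129 132 129 131 126 130]
[106  96 102 100 105  98 101  40  91 139  94  92  97  99  96  97  99  93
  97  90  94 102  97 103  96  98  95  96  95  95  99  91  92  93 100  97
  97  98 103  65  18 107 128  97  85  93  97  95  98  94 101  39]
```

View pics/c2.png

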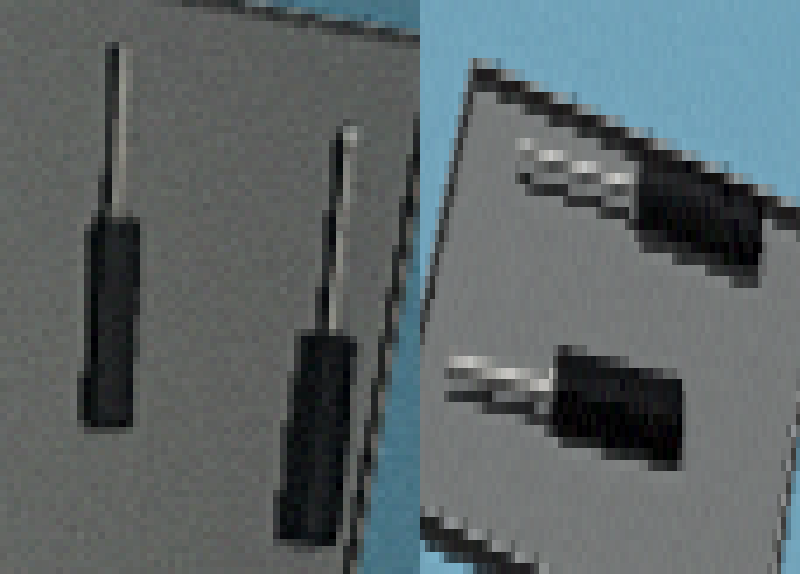

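Two candidates lie in the tray. A is at top (356,206), with a handle of about 99 mm and a rod of about 83 mm, 181 mm overall. B is at top (386,222), with a rod of about 97 mm and about 200 mm overall. A fits the bar's 100 + 85 mm and B fits the screwdriver. The blue one at (357,290) is excluded by its colour. I'll move over the tray and confirm with the wrist camera.

Request:
play_rows:
  moves:
    - {"delta_pos": [0.013,-0.04,0.002],"spin": 0.017,"gripper": 0.0854}
    - {"delta_pos": [0.013,-0.04,0.002],"spin": 0.017,"gripper": 0.0854}
    - {"delta_pos": [0.013,-0.04,0.002],"spin": 0.017,"gripper": 0.0854}
    - {"delta_pos": [0.013,-0.04,0.002],"spin": 0.017,"gripper": 0.0854}
    - {"delta_pos": [0.013,-0.04,0.002],"spin": 0.017,"gripper": 0.0854}
    - {"delta_pos": [0.013,-0.04,0.002],"spin": 0.017,"gripper": 0.0854}
    - {"delta_pos": [0.013,-0.04,0.002],"spin": 0.017,"gripper": 0.0854}
    - {"delta_pos": [0.013,-0.04,0.002],"spin": 0.017,"gripper": 0.0854}
    - {"delta_pos": [0.013,-0.04,0.002],"spin": 0.017,"gripper": 0.0854}
    - {"delta_pos": [0.013,-0.04,0.002],"spin": 0.017,"gripper": 0.0854}

```text
time_s: 1.35
eef_pos: [330.3, 110.9, 262.0]
tool_rot: [0.101, 0.995, 0.0, -0.0]
contact_force: [-0.5, -0.4, -0.1]
grip_width: 85.4
grasp_force: 0.0
```

Request:
play_rows:
  moves:
    - {"delta_pos": [0.013,-0.04,0],"spin": 0.017,"gripper": 0.0854}
    - {"delta_pos": [0.013,-0.04,0],"spin": 0.017,"gripper": 0.0854}
    - {"delta_pos": [0.013,-0.04,0],"spin": 0.017,"gripper": 0.0854}
    - {"delta_pos": [0.013,-0.04,0],"spin": 0.017,"gripper": 0.0854}
    - {"delta_pos": [0.013,-0.04,0],"spin": 0.017,"gripper": 0.0854}
    - {"delta_pos": [0.013,-0.04,0],"spin": 0.017,"gripper": 0.0854}
    - {"delta_pos": [0.013,-0.04,0],"spin": 0.017,"gripper": 0.0854}
    - {"delta_pos": [0.013,-0.04,0],"spin": 0.017,"gripper": 0.0854}
    - {"delta_pos": [0.013,-0.04,0],"spin": 0.017,"gripper": 0.0854}
    - {"delta_pos": [0,0,0],"spin": 0,"gripper": 0.0854}

```text
time_s: 2.6
eef_pos: [447.2, -249.8, 260.6]
tool_rot: [0.026, 1.0, 0.001, -0.001]
contact_force: [-0.5, -0.0, 0.3]
grip_width: 85.3
grasp_force: 0.0
```

```bash
cat >> h.py <<'E'
from scipy.spatial.transform import Rotation as Ro
def wz(st,u,v,z):
    c=calibration("wrist");f=192/np.tan(np.radians(c["vertical_fov"]/2));M=np.array(c["tool_from_camera"])
    R=Ro.from_quat(st["tool_rot"]).as_matrix()
    o=R@M[:3,3]+st["eef_pos"];d=R@M[:3,:3]@[(u-c["cx"])/f,(v-c["cy"])/f,1];return o+d*(z-o[2])/d[2]
E
python3 - <<'E'
from h import *
s=read_state();f=grab_frame("wrist");cv2.imwrite("pics/w1.png",f[:,:,::-1])
import pickle;pickle.dump(s,open("w1.pkl","wb"));print(s["time_s"],s["eef_pos"],s["tool_rot"],s["joints"],s["contact_force"])
E
```

```text
2.6 [ 447.24521222 -249.84433844  260.63758237] [ 2.64963672e-02  9.99647850e-01  6.51714127e-04 -1.30162267e-03] [-6.19921456e-01  2.14350197e-03  1.42313582e+00 -3.79323251e-04
  1.71920037e+00 -2.13777434e+00] [-0.50613508 -0.0040384   0.34398353]
```

View pics/w1.png

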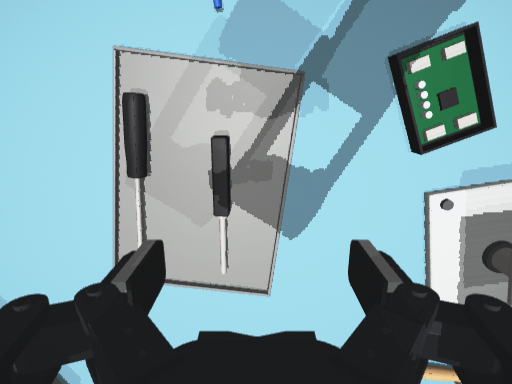

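```bash
python3 - <<'E'
from h import *
import pickle;s=pickle.load(open("w1.pkl","rb"))
i=cv2.imread("pics/w1.png");cv2.imwrite("pics/w1c.png",cv2.resize(i[85:285,105:250],None,fx=4,fy=3,interpolation=cv2.INTER_CUBIC))
for nm,u,v,z in[("A back",220,137,28),("A front",221.5,216,28),("A tip",223.5,272,20),("B back",134,94,24),("B front",138,178,24)]:print(nm,wz(s,u,v,z).round(1))
for v in(150,200):
  g=i[v,205:240].max(1);print(v,g)
for v in(110,165):print(v,i[v,115:160].max(1))
print("stand",[tri(("top",a,b),("side",c,d)) for a,b,c,d in[(175+286/4,125+422/4,170+0,170+0)]][:0])
E
```

```text
A back [ 416.1 -290.6   28. ]
A front [ 514.5 -296.9   28. ]
A tip [ 598.2 -302.    20. ]
B back [ 362.9 -385.    24. ]
B front [ 461.1 -395.8   24. ]
150 [187 187 187 187 188 184  72  55  72  72  73  75  75  75  77  77  78  80
  84  84  82  55  29  26  57  98 201 190 189 190 190 190 190 190 190]
200 [179 179 179 179 179 179 180 176  36  53  66  64  65  48  48  42  43  43
  43  43  43  43  36  27  25  56  97 119 120 119 120 119 119 119 120]
110 [121  56  53  60  98 185 182 105  39  42  44  45  47  55  63  70  79  83
  77  75  67  59  51  43  42  39  35  35  32  26  30  72  73  86  90 140
 192 192 192 194 193 195 194 195 195]
165 [ 97  55  53  69  98 183 184 184 184 185 183 142  40  42  44  46  48  51
  56  60  65  60  54  51  44  41  36  27  33  28  26  38  71  71  73 104
 176 175 175 176 175 175 175 176 175]
stand []
```

View pics/w1c.png

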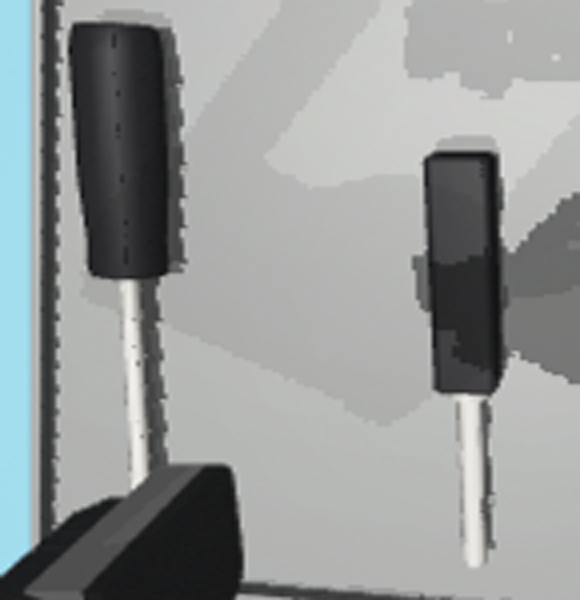

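A is a box handle 98 mm long with an 84 mm rod at wrist (221,176), so it is the bar. B, round and tapered at (136,136), is the screwdriver. I'll approach A.

Request:
play_rows:
  moves:
    - {"delta_pos": [0.023,-0.024,-0.02],"spin": -0.008,"gripper": 0.0854}
    - {"delta_pos": [0.023,-0.0235,-0.04],"spin": 0,"gripper": 0.0854}
    - {"delta_pos": [0,0,-0.05],"spin": 0,"gripper": 0.0854}
    - {"delta_pos": [0,0,-0.05],"spin": 0,"gripper": 0.0854}
    - {"delta_pos": [0,0,-0.03],"spin": 0,"gripper": 0.0854}
    - {"delta_pos": [0,0,0],"spin": 0,"gripper": 0.0854}
    - {"delta_pos": [0,0,0],"spin": 0,"gripper": 0.0854}

```text
time_s: 3.52
eef_pos: [494.2, -295.2, 74.2]
tool_rot: [0.029, 1.0, -0.001, 0.001]
contact_force: [0.9, 0.1, 0.7]
grip_width: 85.5
grasp_force: 0.0
```

```bash
python3 - <<'E'
from h import *
s=read_state();print(s["eef_pos"],s["tool_rot"],s["contact_force"])
i=grab_frame("wrist")[:,:,::-1];cv2.imwrite("pics/w2.png",i)
m=((i.max(2)<100)&(np.indices(i.shape[:2])[0]<235)).astype(np.uint8)
n,l,st,ce=cv2.connectedComponentsWithStats(m)
for k in range(1,n):
    if st[k][4]>400:print(st[k],ce[k])
for v in(60,120,180):
    g=i[v].max(1).astype(int);print(v,g[150:400:4])
E
```

```text
[ 494.23643392 -295.20670999   74.24766019] [ 2.85059966e-02  9.99592669e-01 -6.98760769e-04  1.18964044e-03] [0.87558881 0.06956313 0.68148366]
[   33     0    84   235 12705] [75.65454545 92.08374656]
[  215     0   214   235 13613] [312.09219129 108.75817234]
60 [198 199 201 201 202 203 177 176 178 178 196 197 198 198 199 200 201 202
 203 204 203 204 204 203 201 201 183 183 182 182 182 181 181 181 181 180
 179 180 178 175  85  85  84  84  84  84  83  83  82  82 170 169 169 168
 168 165 151  94  98  98  98  97  97]
120 [198 200 201 215 216 218 218 219 219 220 220 221 220 221 222 222 195 195
 195 195 195 178  46  79  79  79  80  77  77  43  29 102 102 102 101 102
  83  84  84 160 174 173 172 171 171 170 169 186 185 184 184 182 182 181
 181 209 208 208 206 203  65 160 189]
180 [194 195 163 164 164 164 198 198 165 166 165 166 167 167 167 168 168  81
  80  81  80  81  25  37  37  38  39  39  40  33  35  80  81  80  81 166
 164 182 182 181 181 181 181 180 180 179 179 178 178 178 209 208 177 177
 177 177  67  69 181 245 245 208 174]
```

View pics/w2.png

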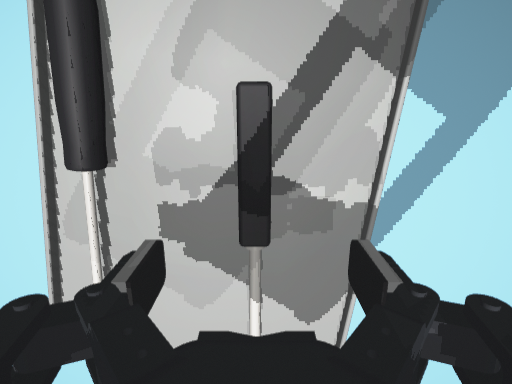

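```bash
python3 - <<'E'
from h import *
s=read_state()
for p in[(254,83),(253,243)]:print(wz(s,*p,28))
# stand: knob top centre & other marks by two views
t=cv2.imread("pics/top0.png");sd=cv2.imread("pics/side0.png")
for n,a in(("top",(243,300,60,120)),):pass
k=tri(("top",175+286/4,125+122/4),("side",170+556/4,170+42/4));print("knob",k)
# unit top screws, top view crop (220,358)(328,348)(237,518)(345,505) -> z 205
for u,v in[(220,358),(328,348),(237,518),(345,505)]:print("screw",onz("top",175+u/4,125+(v-300)/4,205))
for u,v in[(484,347),(643,347),(473,428),(643,427)]:print("sscrew",onz("side",170+(u-400)/4,170+(v-300)/4,205))
for u,v in[(20,445-0),(80,450)]:print("ear",onz("top",175+u/4,125+(v-300)/4,237))
for u,v in[(361,360),(382,560),(121,588)]:print("base",onz("top",175+u/4,125+(v-300)/4,15))
E
```

```text
[ 416.65403101 -292.54705649   28.        ]
[ 512.92292978 -298.78266349   28.        ]
knob (array([439.71199508,  83.73016273, 344.8343571 ]), np.float64(272.74074243658254))
screw [646.45567015 112.36974886 205.        ]
screw [654.2319442   32.91118193 205.        ]
screw [528.11227811  98.87643749 205.        ]
screw [538.02440701  19.89649695 205.        ]
sscrew [655.68330563  38.22883255 205.        ]
sscrew [537.17805019  26.28825833 205.        ]
sscrew [647.41538206 117.49007282 205.        ]
sscrew [525.33580624 104.07817205 205.        ]
ear [576.3285719  252.83762835 237.        ]
ear [572.90499355 209.81617864 237.        ]
base [684.0800446    6.45427082  15.        ]
base [514.96528068 -11.73858389  15.        ]
base [490.50169468 206.36068757  15.        ]
```

Request:
play_rows:
  moves:
    - {"delta_pos": [-0.001,-0.002,-0.02],"spin": -0.006,"gripper": 0.0854}
    - {"delta_pos": [0,0,-0.02],"spin": 0,"gripper": 0.0854}
    - {"delta_pos": [0,0,-0.015],"spin": 0,"gripper": 0.0854}
    - {"delta_pos": [0,0,0],"spin": 0,"gripper": 0.0854}
    - {"delta_pos": [0,0,0],"spin": 0,"gripper": 0.0854}

```text
time_s: 4.2
eef_pos: [493.1, -297.7, 18.6]
tool_rot: [0.032, 0.999, -0.001, 0.001]
contact_force: [0.3, 0.7, -0.7]
grip_width: 85.4
grasp_force: 0.0
```

Request:
play_rows:
  moves:
    - {"delta_pos": [0,0,0],"spin": 0,"gripper": 0.04}
    - {"delta_pos": [0,0,0],"spin": 0,"gripper": 0.005}
    - {"delta_pos": [0,0,0],"spin": 0,"gripper": 0.005}
    - {"delta_pos": [0,0,0],"spin": 0,"gripper": 0.005}
    - {"delta_pos": [0,0,0],"spin": 0,"gripper": 0.005}
    - {"delta_pos": [0,0,0],"spin": 0,"gripper": 0.005}
  newtons: 100

```text
time_s: 4.95
eef_pos: [492.7, -297.5, 17.8]
tool_rot: [0.032, 0.999, -0.0, 0.0]
contact_force: [-0.1, 0.4, 3.8]
grip_width: 18.1
grasp_force: 100.8
```

Request:
play_rows:
  moves:
    - {"delta_pos": [0,0,0.025],"spin": 0,"gripper": 0.005}
    - {"delta_pos": [0,0,0.04],"spin": 0,"gripper": 0.005}
    - {"delta_pos": [-0.03,0,0.045],"spin": 0,"gripper": 0.005}
    - {"delta_pos": [-0.035,0,0.045],"spin": 0,"gripper": 0.005}
    - {"delta_pos": [-0.035,0.02,0.045],"spin": 0.01,"gripper": 0.005}
    - {"delta_pos": [-0.03,0.045,0.005],"spin": 0.02,"gripper": 0.005}
    - {"delta_pos": [0,0.045,0],"spin": 0.02,"gripper": 0.005}
    - {"delta_pos": [0,0.045,0],"spin": 0.02,"gripper": 0.005}
    - {"delta_pos": [0,0.045,0],"spin": 0.02,"gripper": 0.005}
    - {"delta_pos": [0,0.045,0],"spin": 0.02,"gripper": 0.005}

```text
time_s: 6.2
eef_pos: [361.6, -50.8, 221.5]
tool_rot: [-0.023, 1.0, 0.0, -0.001]
contact_force: [0.8, -0.3, -1.5]
grip_width: 17.8
grasp_force: 100.2
```

Request:
play_rows:
  moves:
    - {"delta_pos": [0,0.045,0],"spin": 0.02,"gripper": 0.005}
    - {"delta_pos": [0,0.045,0],"spin": 0.02,"gripper": 0.005}
    - {"delta_pos": [0,0.045,0],"spin": 0.02,"gripper": 0.005}
    - {"delta_pos": [0,0.045,0],"spin": 0.02,"gripper": 0.005}
    - {"delta_pos": [0,0.045,0],"spin": 0,"gripper": 0.005}
    - {"delta_pos": [0,0.045,0],"spin": 0,"gripper": 0.005}
    - {"delta_pos": [0,0.03,0],"spin": 0,"gripper": 0.005}
    - {"delta_pos": [0.02,0.015,0],"spin": 0,"gripper": 0.005}
    - {"delta_pos": [0.02,0,0],"spin": 0,"gripper": 0.005}
    - {"delta_pos": [0,0,0],"spin": 0,"gripper": 0.005}

```text
time_s: 7.45
eef_pos: [402.5, 262.6, 220.9]
tool_rot: [-0.063, 0.998, -0.001, -0.001]
contact_force: [-0.5, 0.1, -2.3]
grip_width: 18.0
grasp_force: 100.2
```

```bash
python3 - <<'E'
from h import *
s=read_state();print(s["eef_pos"],s["tool_rot"],s["contact_force"],s["grip_width"],s["time_s"])
t=grab_frame("top")[:,:,::-1];d=grab_frame("side")[:,:,::-1]
cv2.imwrite("pics/t3.png",t);cv2.imwrite("pics/s3.png",d)
a=cv2.resize(t[130:230,165:265],(400,400),interpolation=cv2.INTER_CUBIC);b=cv2.resize(d[195:295,190:290],(400,400),interpolation=cv2.INTER_CUBIC)
cv2.imwrite("pics/c3.png",np.hstack([a,b]))
ear=[573.7,235.7,232]
print("ear proj",proj("top",ear),proj("side",ear))
R=Ro.from_quat(s["tool_rot"]).as_matrix()
p=s["eef_pos"]-107*R[:,0]+1.8*R[:,2];print("tip pred",p,proj("top",p),proj("side",p))
E
```

```text
[402.49365928 262.60563664 220.92676337] [-6.28476184e-02  9.98022140e-01 -5.58933478e-04 -1.29340627e-03] [-0.49480454  0.13141422 -2.33526854] 17.967384495934578 7.45
ear proj [186.25296344 162.45048847] [204.92602125 230.96302182]
tip pred [508.64351853 276.02597044 218.84301171] [172.72477574 185.38105339] [226.89027355 248.19066235]
```

View pics/c3.png

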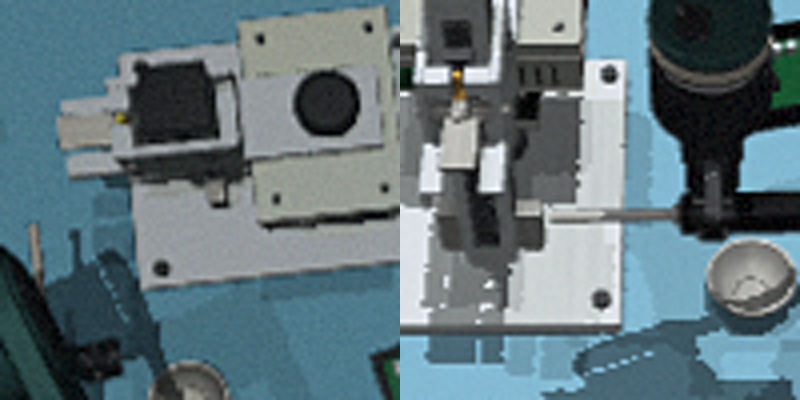

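```bash
python3 - <<'E'
from h import *
c,s_=np.cos(.106),np.sin(.106);X=np.array([c,s_,0]);Y=np.array([-s_,c,0]);m=np.array([581.5,162.1,0])
for nm,x,y,z in[("ear end bl",12,94,232),("ear end br",-12,94,232),("ear end tl",12,94,237),("ear end tr",-12,94,237),("mast back top",0,0,333),("lipR",-28,94,210)]:
    p=m+X*x+Y*y+[0,0,z];a=proj("top",p);b=proj("side",p);print(nm,"top crop",((a-[165,130])*4).round(),"side crop",((b-[190,195])*4+[400,0]).round())
E
```

```text
ear end bl top crop [ 56. 116.] side crop [439. 168.]
ear end br top crop [ 59. 149.] side crop [475. 168.]
ear end tl top crop [ 55. 115.] side crop [439. 163.]
ear end tr top crop [ 58. 148.] side crop [475. 163.]
mast back top top crop [171.  96.] side crop [454. -40.]
lipR top crop [ 66. 175.] side crop [502. 187.]
```

Request:
play_rows:
  moves:
    - {"delta_pos": [0.01,-0.022,0.002],"spin": -0.02,"gripper": 0.005}
    - {"delta_pos": [0.01,-0.021,0],"spin": 0,"gripper": 0.005}
    - {"delta_pos": [0,0,0],"spin": 0,"gripper": 0.005}
    - {"delta_pos": [0,0,0],"spin": 0,"gripper": 0.005}

```text
time_s: 8.05
eef_pos: [421.7, 220.0, 224.3]
tool_rot: [-0.053, 0.999, 0.0, -0.0]
contact_force: [-0.5, -0.2, -1.2]
grip_width: 17.5
grasp_force: 100.2
```

Request:
play_rows:
  moves:
    - {"delta_pos": [0.015,0.0016,-0.0015],"spin": 0,"gripper": 0.005}
    - {"delta_pos": [0.014,0.0015,0],"spin": 0,"gripper": 0.005}
    - {"delta_pos": [0,0,0],"spin": 0,"gripper": 0.005}

```text
time_s: 8.43
eef_pos: [452.3, 223.1, 222.3]
tool_rot: [-0.053, 0.999, -0.0, -0.0]
contact_force: [-0.2, 0.2, -0.5]
grip_width: 18.2
grasp_force: 100.2
```

Request:
play_rows:
  moves:
    - {"delta_pos": [0.014,0.0015,0],"spin": 0,"gripper": 0.005}
    - {"delta_pos": [0.014,0.0015,0],"spin": 0,"gripper": 0.005}
    - {"delta_pos": [0.014,0.0015,0],"spin": 0,"gripper": 0.005}
    - {"delta_pos": [0,0,0],"spin": 0,"gripper": 0.005}
    - {"delta_pos": [0,0,0],"spin": 0,"gripper": 0.005}

```text
time_s: 9.05
eef_pos: [493.2, 227.3, 222.7]
tool_rot: [-0.053, 0.999, -0.0, -0.0]
contact_force: [-0.0, -0.0, -2.4]
grip_width: 18.0
grasp_force: 100.2
```

```bash
python3 - <<'E'
from h import *
s=read_state();print(s["eef_pos"],s["tool_rot"],s["contact_force"],s["ft_torque"],s["grip_width"],s["time_s"])
d=grab_frame("side")[:,:,::-1];cv2.imwrite("pics/s4.png",d)
cv2.imwrite("pics/c4.png",cv2.resize(d[195:295,170:290],(720,600),interpolation=cv2.INTER_CUBIC))
E
```

```text
[493.22585825 227.28220397 222.67412859] [-5.30634535e-02  9.98591065e-01 -1.60725654e-05 -3.93889315e-04] [-0.00253745 -0.04476846 -2.41389107] [-0.03428889 -0.05676832 -0.00147412] 18.03906657579743 9.05
```

View pics/c4.png

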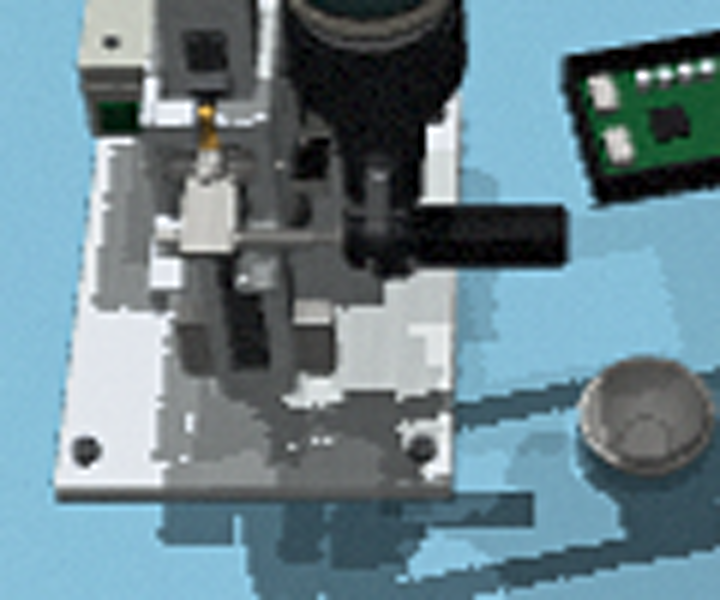

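The rod lies under the ear, with the ear hiding it at crop (185–240, 235) and the tip showing at (160,235). I'll lift in small steps.

Request:
play_rows:
  moves:
    - {"delta_pos": [0,0,0.003],"spin": 0,"gripper": 0.005}
    - {"delta_pos": [0,0,0.003],"spin": 0,"gripper": 0.005}
    - {"delta_pos": [0,0,0.002],"spin": 0,"gripper": 0.005}
    - {"delta_pos": [0,0,0],"spin": 0,"gripper": 0.005}

```text
time_s: 9.6
eef_pos: [493.1, 227.4, 230.7]
tool_rot: [-0.053, 0.999, 0.0, -0.0]
contact_force: [0.8, -0.1, -2.8]
grip_width: 18.0
grasp_force: 100.0
```

Request:
play_rows:
  moves:
    - {"delta_pos": [0,0,0.0015],"spin": 0,"gripper": 0.005}
    - {"delta_pos": [0,0,0.0015],"spin": 0,"gripper": 0.005}
    - {"delta_pos": [0,0,0],"spin": 0,"gripper": 0.005}

```text
time_s: 9.98
eef_pos: [493.2, 227.5, 233.6]
tool_rot: [-0.053, 0.999, 0.0, -0.0]
contact_force: [0.3, 1.2, -4.3]
grip_width: 18.0
grasp_force: 99.8
```

Request:
play_rows:
  moves:
    - {"delta_pos": [0,0,0.0015],"spin": 0,"gripper": 0.005}
    - {"delta_pos": [0,0,0.0015],"spin": 0,"gripper": 0.005}
    - {"delta_pos": [0,0,0],"spin": 0,"gripper": 0.005}

```text
time_s: 10.35
eef_pos: [493.2, 227.2, 237.4]
tool_rot: [-0.053, 0.999, -0.0, 0.0]
contact_force: [-0.4, 0.4, -3.1]
grip_width: 18.0
grasp_force: 99.8
```

Request:
play_rows:
  moves:
    - {"delta_pos": [0,0,0.0015],"spin": 0,"gripper": 0.005}
    - {"delta_pos": [0,0,0.0015],"spin": 0,"gripper": 0.005}
    - {"delta_pos": [0,0,0],"spin": 0,"gripper": 0.005}

```text
time_s: 10.72
eef_pos: [493.9, 227.4, 240.8]
tool_rot: [-0.053, 0.999, 0.0, 0.001]
contact_force: [0.0, -1.0, -2.3]
grip_width: 17.9
grasp_force: 100.0
```

Request:
play_rows:
  moves:
    - {"delta_pos": [0,0,0.0015],"spin": 0,"gripper": 0.005}
    - {"delta_pos": [0,0,0],"spin": 0,"gripper": 0.005}
    - {"delta_pos": [0,0,0],"spin": 0,"gripper": 0.005}

```text
time_s: 11.1
eef_pos: [493.4, 227.3, 241.4]
tool_rot: [-0.053, 0.999, 0.0, 0.0]
contact_force: [0.8, 0.3, -1.6]
grip_width: 17.8
grasp_force: 100.0
```

```bash
python3 - <<'E'
from h import *
d=grab_frame("side")[:,:,::-1];cv2.imwrite("pics/s5.png",d)
a=cv2.imread("pics/s4.png")
r=d[200:245,190:225].astype(int);q=a[200:245,190:225].astype(int)
for i,n in((q,"before"),(r,"after")):
    print(n);print(i[2:44:2,:,:].max(2)[:,5:30:2])
E
```

```text
before
[[168  92  84  32  30  34  49  88  78 158 172  50  20]
 [149  95  86  41  27  31  33  88  88 205 145  47  12]
 [162  87  84  50  33  36  45  89  85 211 120  47  14]
 [253  82  89  87  94  91  77  82  84 130  94  80  18]
 [248  57  86  59  23  17  34  81  84 144  92  70  41]
 [221 243 247 254  67  45 151 150 146 148  79  65  52]
 [219 239 239 248 107 114 184 149 146 251  72  79  60]
 [ 76  75  77  76  51  54  78  84  81  88  69  76  71]
 [ 88  90  87  89  77 151  92  93  88  88  68  80  56]
 [ 88  75  59  61 140 174  63  75  58  89  70  77  30]
 [ 89  74  98  95 171 168  70 104  92  87  81 102  26]
 [ 89  61  80 129 158 112 112  96  73  84  79  75  20]
 [103  78  62 183 204 204 200 106  78  92  87  73  76]
 [107  85  66 192 198 195 194 112  63  89  89  67  61]
 [120 108  65 190 197 194 196 107  52  84  99  65  42]
 [142 244 244 197 198 192 194 112 108 149 152  73  28]
 [153 188 166 193 200 195 195 176 124 122 124 126 126]
 [212 121  90 211 215 206 210  60  77  77  73  59  73]
 [233 246 234  82  87  64  24  61 116 113 128  54  87]
 [233 236 244 105  90  87  23  70 112 158 114  5
[... 524 characters left out ...]
91 102 143  93  90  91  89  69  81  57]
 [ 88  71  63  63  70  63  61  77  64  88  71  78  23]
 [ 92  76  98 100  95  80  80 103  88  86  81 101  28]
 [ 91  67  72 167 174 167 170  62  73  87  77  77  30]
 [103  80  88 168 173 168 173  45  87  92  85  77  75]
 [113  91 178 196 198 190 207  27  65  85  90  65  59]
 [155 170 144  63  63  64  63  98 114 115 114 116 119]
 [145 248 254 112  88  69  78  33 108 145 156  69  24]
 [175 233 247  91  83  75  75  48  83  89 125  65  32]
 [205 133 115  88  84  73  73  50  91 139  86  66  86]
 [235 244 157  82  83  84  52  53 114 108 105  57  91]
 [234 237 173 111  91  88  31  47 115 108 117  51  83]
 [238 244 249 126  97  86  24 131 113 162 118  63  76]]
```

Request:
play_rows:
  moves:
    - {"delta_pos": [0,0,-0.004],"spin": 0,"gripper": 0.005}
    - {"delta_pos": [0,0,-0.005],"spin": 0,"gripper": 0.005}
    - {"delta_pos": [0,0,-0.005],"spin": 0,"gripper": 0.005}
    - {"delta_pos": [0,0,0],"spin": 0,"gripper": 0.005}

```text
time_s: 11.65
eef_pos: [492.9, 227.2, 226.4]
tool_rot: [-0.053, 0.999, -0.0, -0.001]
contact_force: [0.8, -0.4, -2.1]
grip_width: 18.1
grasp_force: 100.0
```

```bash
python3 - <<'E'
from h import *
d=grab_frame("side")[:,:,::-1];cv2.imwrite("pics/s6.png",d)
print(d[202:245:2,195:220:2].max(2)[9:])
E
```

```text
[[ 87  75  64  65  69  66  51  74  60  88  69  75  30]
 [ 89  75  97 100  93  75  76 105  88  88  80  98  23]
 [ 89  67  73 167 175 172 169  94  72  86  79  78  24]
 [105  79  83 170 168 163 169  43  83  90  84  75  76]
 [109  85 182 193 195 193 209  31  67  85  90  62  65]
 [120 112  63  79  62  61  63  38  46  83 101  70  43]
 [118 214 224  91  72  67  62  75  87 112 114  98  90]
 [147 119 125  77  71  70  71 120  79  91  93  91  90]
 [211 145  81  85  90  75  74  47  92  91  78  66  83]
 [234 247 149  88  84  84  49  78 115 109 104  53  85]
 [232 237 174 107  93  88  24  71 112 107 116  52  80]
 [236 242 249 123  97  86  23 126 110 163 117  61  80]
 [ 95  77 143 109 100  88  42  26  25  49  81  76  79]]
```

Request:
play_rows:
  moves:
    - {"delta_pos": [-0.015,-0.0016,-0.003],"spin": 0,"gripper": 0.005}
    - {"delta_pos": [-0.02,-0.0021,0],"spin": 0,"gripper": 0.005}
    - {"delta_pos": [-0.02,-0.0021,0],"spin": 0,"gripper": 0.005}
    - {"delta_pos": [-0.02,-0.0022,0],"spin": 0,"gripper": 0.005}
    - {"delta_pos": [-0.03,0,0],"spin": 0,"gripper": 0.005}
    - {"delta_pos": [-0.023,0,0],"spin": 0,"gripper": 0.005}
    - {"delta_pos": [0,-0.045,0],"spin": -0.017,"gripper": 0.005}
    - {"delta_pos": [0,-0.045,0],"spin": -0.017,"gripper": 0.005}
    - {"delta_pos": [0,-0.045,0],"spin": -0.017,"gripper": 0.005}
    - {"delta_pos": [0,-0.045,0],"spin": -0.017,"gripper": 0.005}

```text
time_s: 12.95
eef_pos: [365.3, 38.1, 225.0]
tool_rot: [-0.019, 1.0, -0.0, 0.001]
contact_force: [-0.0, -0.5, -2.1]
grip_width: 17.9
grasp_force: 100.1
```

Request:
play_rows:
  moves:
    - {"delta_pos": [0,-0.045,0],"spin": -0.017,"gripper": 0.005}
    - {"delta_pos": [0,-0.045,0],"spin": -0.017,"gripper": 0.005}
    - {"delta_pos": [0,-0.045,0],"spin": -0.017,"gripper": 0.005}
    - {"delta_pos": [0,-0.045,0],"spin": -0.017,"gripper": 0.005}
    - {"delta_pos": [0,-0.045,0],"spin": -0.017,"gripper": 0.005}
    - {"delta_pos": [0.02,-0.045,0],"spin": -0.017,"gripper": 0.005}
    - {"delta_pos": [0.04,-0.045,0],"spin": 0,"gripper": 0.005}
    - {"delta_pos": [0.04,-0.021,-0.02],"spin": 0,"gripper": 0.005}
    - {"delta_pos": [0.028,0,-0.03],"spin": 0,"gripper": 0.005}
    - {"delta_pos": [0,0,0],"spin": 0,"gripper": 0.005}

```text
time_s: 14.2
eef_pos: [493.2, -295.7, 170.3]
tool_rot: [0.031, 1.0, 0.002, -0.003]
contact_force: [-0.2, 0.5, -1.8]
grip_width: 17.9
grasp_force: 100.1
```

Request:
play_rows:
  moves:
    - {"delta_pos": [0,-0.001,-0.05],"spin": 0,"gripper": 0.005}
    - {"delta_pos": [0,0,-0.05],"spin": 0,"gripper": 0.005}
    - {"delta_pos": [0,0,-0.03],"spin": 0,"gripper": 0.005}
    - {"delta_pos": [0,0,-0.01],"spin": 0,"gripper": 0.005}
    - {"delta_pos": [0,0,0],"spin": 0,"gripper": 0.005}
    - {"delta_pos": [0,0,0],"spin": 0,"gripper": 0.005}

```text
time_s: 14.95
eef_pos: [494.6, -298.7, 37.0]
tool_rot: [0.032, 0.999, -0.001, 0.002]
contact_force: [0.5, -0.3, -1.4]
grip_width: 18.0
grasp_force: 100.1
```

Request:
play_rows:
  moves:
    - {"delta_pos": [0,0,-0.007],"spin": 0,"gripper": 0.005}
    - {"delta_pos": [0,0,-0.007],"spin": 0,"gripper": 0.005}
    - {"delta_pos": [0,0,0],"spin": 0,"gripper": 0.005}
    - {"delta_pos": [0,0,0],"spin": 0,"gripper": 0.005}

```text
time_s: 15.45
eef_pos: [493.3, -297.6, 20.1]
tool_rot: [0.032, 0.999, 0.0, -0.0]
contact_force: [0.0, 1.1, -1.8]
grip_width: 17.7
grasp_force: 100.1
```

Request:
play_rows:
  moves:
    - {"delta_pos": [0,0,-0.002],"spin": 0,"gripper": 0.005}
    - {"delta_pos": [0,0,-0.001],"spin": 0,"gripper": 0.005}
    - {"delta_pos": [0,0,0],"spin": 0,"gripper": 0.005}

```text
time_s: 15.82
eef_pos: [493.5, -297.8, 17.9]
tool_rot: [0.032, 0.999, -0.0, 0.0]
contact_force: [-1.0, 1.3, 1.3]
grip_width: 18.4
grasp_force: 100.7
```

Request:
play_rows:
  moves:
    - {"delta_pos": [0,0,0],"spin": 0,"gripper": 0.03}
    - {"delta_pos": [0,0,0],"spin": 0,"gripper": 0.06}
    - {"delta_pos": [0,0,0],"spin": 0,"gripper": 0.08}
    - {"delta_pos": [0,0,0],"spin": 0,"gripper": 0.08}
    - {"delta_pos": [0,0,0.02],"spin": 0,"gripper": 0.08}
    - {"delta_pos": [0,0,0.035],"spin": 0,"gripper": 0.08}
    - {"delta_pos": [0,0,0],"spin": 0,"gripper": 0.08}

```text
time_s: 16.7
eef_pos: [495.4, -299.2, 76.0]
tool_rot: [0.032, 0.999, -0.002, 0.003]
contact_force: [0.6, -0.4, 0.3]
grip_width: 80.0
grasp_force: 0.0
```

```bash
python3 - <<'E'
from h import *
s=read_state();i=grab_frame("wrist")[:,:,::-1];cv2.imwrite("pics/w7.png",i);print(s["eef_pos"])
d=i[60:250,200:310].max(2);ys,xs=np.where(d<70);print(ys.min()+60,ys.max()+60)
for v in(100,150,200,235,255,275):print(v,i[v,225:285:2].max(1))
print("old");j=cv2.imread("pics/w2.png")
for v in(100,150,200,235,255,275):print(v,j[v,225:285:2].max(1))
a=cv2.imread("pics/top0.png");b=grab_frame("side")[:,:,::-1];cv2.imwrite("pics/s7.png",b)
# knob circle in side0 / top0
for n,(x,y,w,h) in(("top",(232,142,30,28)),("side",(198,172,22,24))):
    g=cv2.imread(f"pics/{n}0.png")[y:y+h,x:x+w].max(2);m=(g<60).astype(np.uint8);k,l,st,ce=cv2.connectedComponentsWithStats(m);
    for q in range(1,k):
        if st[q][4]>30:print(n,st[q]+[x,y,0,0,0],ce[q]+[x,y])
c,s_=np.cos(.106),np.sin(.106);K=np.array([581.5+100*s_,162.1-100*c,255]);print("knob",K,proj("top",K),proj("side",K))
E
```

```text
[ 495.42600624 -299.19477289   76.04827726]
81 244
100 [199 199 199 199 199 198 197 181 138  45  66  82  82  81  81  81  81  81
  80  81  81  80  80  81  67  43  83 101 101 102]
150 [191 191 190 191 191 189 189 172 169  37  33  39  39  39  38  40  40  39
  40  39  40  39  39  39  37  31  82  82  81  88]
200 [117 116 117 117 116 117 116 116 116  47  29  32  31  32  31  31  31  32
  33  31  32  32  33  32  31  56 115 115 115 115]
235 [114 113 113 113 114 113 114 114 113  89  33  42  44  45  45  44  44  44
  43  44  43  43  44  40  34 125 125 125 125 128]
255 [112 112 112 112 112 112 113 112 112 112 113 113 113 112 100 127 144 150
 144 147  96 127 127 126 127 127 126 127 127 127]
275 [187 187 187 187 187 187 186 189 125 125 125 125 125 124  97 141 164 170
 162 142  93 124 124 124 124 124 124 124 124 124]
old
100 [198 198 198 197 181 179  39  61  81  83  81  81  81  81  81  81  80  81
  82  81  81  78  54  35 197 194 103 102 103 102]
150 [191 190 190 189 173 173  98  47  65  74  39  39  40  41  41  40  40  40
  40  41  40  40  34  65  82  82  82  83  82  89]
200 [117 117 117 116 117 116 114  28  28  32  32  32  31  33  32  32  32  33
  31  32  31  32  28 116 116 116 116 116 116 117]
235 [114 114 114 114 114 113 113  27  37  45  44  44  44  44  44  42  43  44
  43  43  43  38  35 113 113 114 113 114 114 125]
255 [112 112 112 112 112 112 112 112 112 112 112 112 105 132 147 147 140 125
  97 128 128 127 128 128 128 128 128 128 128 128]
275 [187 187 188 185 110 110 110 122 125 125 125 124 102 146 166 166 160 139
 125 125 125 125 126 125 125 126 125 125 124 124]
top [239 148  16  16 211] [246.41232227 155.507109  ]
side [198 174  19  22 312] [206.49358974 184.65064103]
knob [592.08016088  62.66127416 255.        ] [246.24820009 155.02277376] [208.9620527  177.74123466]
```

Wrist check: the bar lies flat in its old place (handle rows 81–244, as before). The pawl stayed up. Next is the knob.

Request:
play_rows:
  moves:
    - {"delta_pos": [0,0,0.04],"spin": 0,"gripper": 0.08}
    - {"delta_pos": [0,0,0.05],"spin": 0,"gripper": 0.0}
    - {"delta_pos": [0,0,0.05],"spin": 0.02,"gripper": 0.0}
    - {"delta_pos": [0,0.02,0.05],"spin": 0.02,"gripper": 0.0}
    - {"delta_pos": [0.01,0.04,0.04],"spin": 0.03,"gripper": 0.0}
    - {"delta_pos": [0.015,0.045,0],"spin": 0.03,"gripper": 0.0}
    - {"delta_pos": [0.015,0.045,0],"spin": 0.03,"gripper": 0.0}
    - {"delta_pos": [0.015,0.045,0],"spin": 0.03,"gripper": 0.0}
    - {"delta_pos": [0.015,0.045,0],"spin": 0.01,"gripper": 0.0}
    - {"delta_pos": [0.015,0.045,0],"spin": 0,"gripper": 0.0}

```text
time_s: 18.05
eef_pos: [578.3, -11.2, 300.1]
tool_rot: [-0.053, 0.999, 0.0, -0.002]
contact_force: [-0.3, -0.1, -0.1]
grip_width: -0.1
grasp_force: 0.0
```

Request:
play_rows:
  moves:
    - {"delta_pos": [0.012,0.045,0],"spin": 0,"gripper": 0.0}
    - {"delta_pos": [0,0.032,0],"spin": 0,"gripper": 0.0}
    - {"delta_pos": [0,0,0],"spin": 0,"gripper": 0.0}
    - {"delta_pos": [0,0,0],"spin": 0,"gripper": 0.0}

```text
time_s: 18.55
eef_pos: [590.1, 63.8, 300.9]
tool_rot: [-0.053, 0.999, -0.0, -0.001]
contact_force: [-0.5, 0.1, -0.7]
grip_width: 0.0
grasp_force: 0.0
```

Request:
play_rows:
  moves:
    - {"delta_pos": [0.002,-0.001,-0.015],"spin": 0,"gripper": 0.0}
    - {"delta_pos": [0,0,-0.012],"spin": 0,"gripper": 0.0}
    - {"delta_pos": [0,0,-0.004],"spin": 0,"gripper": 0.0}
    - {"delta_pos": [0,0,0],"spin": 0,"gripper": 0.0}

```text
time_s: 19.05
eef_pos: [592.1, 63.0, 270.6]
tool_rot: [-0.053, 0.999, 0.0, -0.001]
contact_force: [-1.3, 0.5, 0.3]
grip_width: 0.3
grasp_force: 0.0
```

Request:
play_rows:
  moves:
    - {"delta_pos": [0,0,-0.002],"spin": 0,"gripper": 0.0}
    - {"delta_pos": [0,0,-0.002],"spin": 0,"gripper": 0.0}
    - {"delta_pos": [0,0,-0.002],"spin": 0,"gripper": 0.0}
    - {"delta_pos": [0,0,0],"spin": 0,"gripper": 0.0}

```text
time_s: 19.55
eef_pos: [592.4, 63.4, 265.4]
tool_rot: [-0.053, 0.999, 0.0, 0.0]
contact_force: [0.4, -0.3, 0.4]
grip_width: -0.1
grasp_force: 0.1
```

Request:
play_rows:
  moves:
    - {"delta_pos": [0,0,-0.002],"spin": 0,"gripper": 0.0}
    - {"delta_pos": [0,0,-0.002],"spin": 0,"gripper": 0.0}
    - {"delta_pos": [0,0,-0.002],"spin": 0,"gripper": 0.0}
    - {"delta_pos": [0,0,0],"spin": 0,"gripper": 0.0}

```text
time_s: 20.05
eef_pos: [592.4, 63.4, 259.0]
tool_rot: [-0.053, 0.999, 0.0, -0.0]
contact_force: [0.7, 0.1, 0.7]
grip_width: 0.2
grasp_force: 0.4
```

Request:
play_rows:
  moves:
    - {"delta_pos": [0,0,-0.003],"spin": 0,"gripper": 0.0}
    - {"delta_pos": [0,0,-0.003],"spin": 0,"gripper": 0.0}
    - {"delta_pos": [0,0,-0.003],"spin": 0,"gripper": 0.0}
    - {"delta_pos": [0,0,-0.003],"spin": 0,"gripper": 0.0}

```text
time_s: 20.55
eef_pos: [592.4, 63.4, 247.1]
tool_rot: [-0.053, 0.999, 0.0, 0.0]
contact_force: [0.6, 0.1, 2.3]
grip_width: -0.1
grasp_force: 1.1
```

Request:
play_rows:
  moves:
    - {"delta_pos": [0,0,-0.003],"spin": 0,"gripper": 0.0}
    - {"delta_pos": [0,0,-0.003],"spin": 0,"gripper": 0.0}
    - {"delta_pos": [0,0,-0.003],"spin": 0,"gripper": 0.0}
    - {"delta_pos": [0,0,-0.003],"spin": 0,"gripper": 0.0}
    - {"delta_pos": [0,0,-0.003],"spin": 0,"gripper": 0.0}
    - {"delta_pos": [0,0,-0.003],"spin": 0,"gripper": 0.0}
    - {"delta_pos": [0,0,-0.003],"spin": 0,"gripper": 0.0}

```text
time_s: 21.42
eef_pos: [592.4, 63.4, 226.2]
tool_rot: [-0.053, 0.999, 0.0, 0.0]
contact_force: [0.8, 0.5, 2.2]
grip_width: -0.1
grasp_force: 1.1
```

Request:
play_rows:
  moves:
    - {"delta_pos": [0,0,-0.002],"spin": 0,"gripper": 0.0}
    - {"delta_pos": [0,0,-0.002],"spin": 0,"gripper": 0.0}
    - {"delta_pos": [0,0,-0.002],"spin": 0,"gripper": 0.0}
    - {"delta_pos": [0,0,-0.002],"spin": 0,"gripper": 0.0}

```text
time_s: 21.92
eef_pos: [592.4, 63.4, 218.3]
tool_rot: [-0.053, 0.999, 0.0, 0.0]
contact_force: [1.2, 1.3, 2.8]
grip_width: -0.0
grasp_force: 1.1
```

Request:
play_rows:
  moves:
    - {"delta_pos": [0,0,-0.002],"spin": 0,"gripper": 0.0}
    - {"delta_pos": [0,0,-0.002],"spin": 0,"gripper": 0.0}
    - {"delta_pos": [0,0,-0.002],"spin": 0,"gripper": 0.0}

```text
time_s: 22.3
eef_pos: [592.4, 63.4, 212.5]
tool_rot: [-0.053, 0.999, 0.0, 0.0]
contact_force: [0.7, 0.7, 3.9]
grip_width: 0.1
grasp_force: 2.0
```

Request:
play_rows:
  moves:
    - {"delta_pos": [0,0,-0.0015],"spin": 0,"gripper": 0.0}
    - {"delta_pos": [0,0,-0.0015],"spin": 0,"gripper": 0.0}

```text
time_s: 22.55
eef_pos: [592.4, 63.4, 210.0]
tool_rot: [-0.053, 0.999, 0.0, 0.0]
contact_force: [-0.4, 1.2, 5.7]
grip_width: 0.2
grasp_force: 2.8
```

Request:
play_rows:
  moves:
    - {"delta_pos": [0,0,-0.0015],"spin": 0,"gripper": 0.0}
    - {"delta_pos": [0,0,-0.0015],"spin": 0,"gripper": 0.0}

```text
time_s: 22.8
eef_pos: [592.4, 63.3, 207.4]
tool_rot: [-0.053, 0.999, 0.0, 0.001]
contact_force: [-1.1, 1.7, 7.1]
grip_width: -0.2
grasp_force: 3.5
```

Request:
play_rows:
  moves:
    - {"delta_pos": [0,0,-0.001],"spin": 0,"gripper": 0.0}
    - {"delta_pos": [0,0,-0.0005],"spin": 0,"gripper": 0.0}

```text
time_s: 23.05
eef_pos: [592.4, 63.4, 206.2]
tool_rot: [-0.053, 0.999, 0.0, 0.001]
contact_force: [-0.6, 1.1, 8.1]
grip_width: 0.1
grasp_force: 3.8
```

Request:
play_rows:
  moves:
    - {"delta_pos": [0,0,-0.0005],"spin": 0,"gripper": 0.0}
    - {"delta_pos": [0,0,-0.0005],"spin": 0,"gripper": 0.0}

```text
time_s: 23.3
eef_pos: [592.4, 63.3, 205.5]
tool_rot: [-0.053, 0.999, -0.0, 0.001]
contact_force: [-0.7, 0.4, 9.2]
grip_width: 0.2
grasp_force: 4.0
```

Request:
play_rows:
  moves:
    - {"delta_pos": [0,0,-0.0005],"spin": 0,"gripper": 0.0}
    - {"delta_pos": [0,0,-0.0005],"spin": 0,"gripper": 0.0}

```text
time_s: 23.55
eef_pos: [592.4, 63.4, 204.8]
tool_rot: [-0.053, 0.999, 0.0, 0.001]
contact_force: [-0.8, 2.3, 9.0]
grip_width: 0.3
grasp_force: 4.6
```

```bash
python3 -c "
from rig import *
s=read_state();print(s['eef_pos'],s['contact_force'])"
```

```text
[592.40299084  63.39230416 204.75919964] [-0.80196809  2.27096805  8.95688938]
```

Request:
play_rows:
  moves:
    - {"delta_pos": [0,0,-0.0005],"spin": 0,"gripper": 0.0}
    - {"delta_pos": [0,0,-0.0005],"spin": 0,"gripper": 0.0}

```text
time_s: 23.8
eef_pos: [592.4, 63.4, 204.2]
tool_rot: [-0.053, 0.999, -0.0, 0.001]
contact_force: [-2.1, 1.0, 11.2]
grip_width: 0.1
grasp_force: 5.2
```

Request:
play_rows:
  moves:
    - {"delta_pos": [0,0,-0.0005],"spin": 0,"gripper": 0.0}
    - {"delta_pos": [0,0,-0.0003],"spin": 0,"gripper": 0.0}

```text
time_s: 24.05
eef_pos: [592.4, 63.4, 203.8]
tool_rot: [-0.053, 0.999, -0.0, 0.001]
contact_force: [-2.8, 0.5, 12.0]
grip_width: -0.0
grasp_force: 5.7
```

The push climbed about 3 N over the last millimetre, so it is past home and on the rubber feet at 12 N. I'll retreat.

Request:
play_rows:
  moves:
    - {"delta_pos": [0,0,0],"spin": 0,"gripper": 0.0}
    - {"delta_pos": [0,0,0.004],"spin": 0,"gripper": 0.0}
    - {"delta_pos": [0,0,0.01],"spin": 0,"gripper": 0.0}
    - {"delta_pos": [0,0,0.03],"spin": 0,"gripper": 0.0}
    - {"delta_pos": [0,0,0.04],"spin": 0,"gripper": 0.0}
    - {"delta_pos": [0,0,0.04],"spin": 0,"gripper": 0.0}
    - {"delta_pos": [0,-0.03,0.02],"spin": 0,"gripper": 0.0}
    - {"delta_pos": [0,-0.05,0],"spin": 0,"gripper": 0.0}
    - {"delta_pos": [0,-0.05,0],"spin": 0,"gripper": 0.0}
    - {"delta_pos": [0,0,0],"spin": 0,"gripper": 0.0}

```text
time_s: 25.3
eef_pos: [592.0, -70.2, 344.0]
tool_rot: [-0.05, 0.999, -0.0, -0.001]
contact_force: [0.2, 0.1, -0.4]
grip_width: 0.2
grasp_force: 0.0
```

```bash
python3 - <<'E'
from h import *
s=read_state();print(s["eef_pos"],s["time_s"])
t=grab_frame("top")[:,:,::-1];d=grab_frame("side")[:,:,::-1]
a=cv2.resize(t[125:235,180:410],(800,383),interpolation=cv2.INTER_CUBIC);b=cv2.resize(d[160:260,150:310],(347,217),interpolation=cv2.INTER_CUBIC)
b2=cv2.resize(d[190:250,175:250],(271,217),interpolation=cv2.INTER_CUBIC)
o=np.zeros((600,800,3),np.uint8);o[:383]=a;o[383:,:347]=b;o[383:,360:631]=b2
cv2.imwrite("pics/c8.png",o)
E
```

```text
[591.97380549 -70.21920367 343.99316745] 25.3
```

View pics/c8.png

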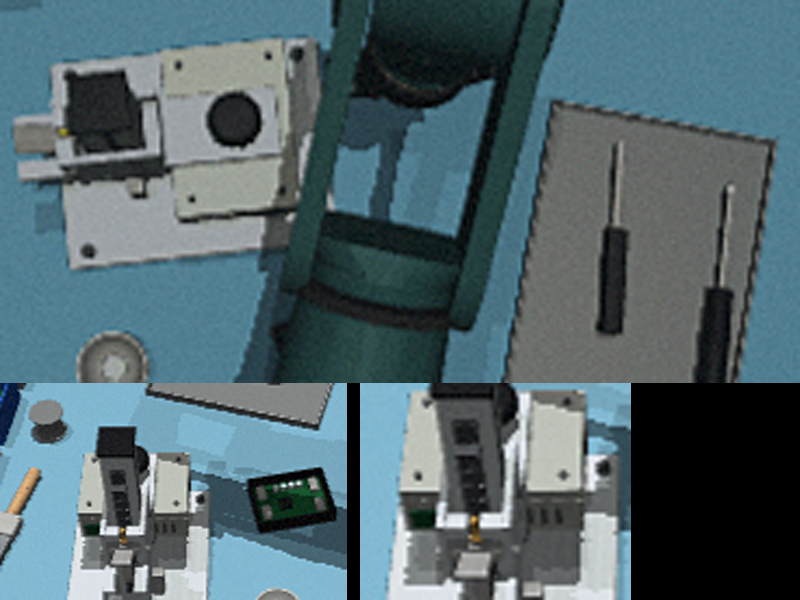

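The unit is down, the pawl's ear is up, the bar is back in the tray at (612,280) in the crop, and the arm is clear. I'll hand in.

```bash
python3 -c "
from rig import *
print(sign_off())"
```

```text
the job is handed in; nothing more can be done
None
```

I flicked the pawl out with the bar, laid the bar back flat in the tray, and pressed the unit home at about 12 N. I handed the job in at about 25 s of the 72 s, but sign-off returned no verdict.

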